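# Press the blue bench dogs down

## Robot

A 6-joint arm with a two-finger parallel gripper is mounted at the origin on the work surface. World frame = base frame: x ahead of the robot, y to its left, z up, the work surface at z = 0. Lengths are in m, angles in rad, forces in N, time in s.
With the tool pointing down it reaches from about 0.3 to 0.85 m from the base axis. Payload 4.2 kg.
Tool frame: the origin (TCP) lies at the very end of the fingers, on their centre line; the grasp point (between the pads) lies 19 mm behind it (robot.tcp_to_grasp is the z of the grasp point in the tool frame, in m); z points along the fingers, y is the line along which they close (so a half turn about z gives the same grasp; the last joint's range is limited). The gripper opens to 91 mm and grips with 3 to 60 N. Pads are 32 mm wide; open, the fingers measure 118 mm over their backs; the gripper's body (76 mm by 178 mm) begins 60 mm behind the grasp point.
Start: joints at [1.217, 0.32, 1.565, -0, 1.257, -0.02], TCP at [0.188, 0.543, 0.214] pointing down, gripper open.
Joint ranges: [-3.11, 3.11], [-0.84, 2.01], [0.21, 2.61], [-1.34, 4.49], [0.05, 2.63], [-2.56, 2.56]. Speed limits (rad/s): [2.57, 2.57, 3.14, 3.14, 3.14, 3.14].

## Interface

Orientations are given as a unit quaternion [x, y, z, w].
In Python, from plant import robot, viewer gives the robot as it stands.
- The arm moves only by the tool send_rows, never from a script. Its argument "series" is a list of rows, each a list of 4 numbers: the shift along the tool's x, y, z in cm, then the turn about the tool's z in rad. In form: [[dx, dy, dz, turn], ...]. A call has 1 to 5 rows; each row shifts and turns the commanded pose from where the row before left it, along the tool's axes as they then stand; what a row does not reach is not made up. A row lasts 1/8 s, in which the tool goes at most 62.5 mm and 10.7 degrees, less where a joint would pass 70% of its speed; a pose out of reach is approached as far as the arm can. A call with a gripper value outside its range is refused whole. "claw" is the opening, from 0 (shut) to 1 (fully open), set as the call begins (left out, the last holds). The fingers move at their own pace and stop on an object; "grip_force" is the grip in N (left out, the last holds). Time passes only in rows, so rows that do not move let the fingers close. It gives the time, the measured TCP pose, the force, the opening and the grip force at its end, in the units of the state.
- robot.sense(): the state, without advancing time (a new reading comes with each control period).
- viewer.read_camera(name): name is "scene" or "top" or "wrist"; returns (picture, depth): 384x512x3 uint8, red, green, blue; 384x512 float32, m along the optical axis (not along the pixel's ray), 0 where there is no reading.
- viewer.camera_model(name): a dict with "fovy" (degrees; the focal length in pixels is half the picture's height over the tangent of half this angle, whatever the lens; pixels are square), "cx", "cy" (the principal point, pixels), "k1" (the pictures are not rectified: a ray, as slopes to the right and down, at radius r is drawn at 1 + k1 r^2 times it, then the intrinsics apply), "pose" (4x4, takes a point from camera to world coordinates). Camera axes: x right, y up, looking along -z (the intrinsics and any distortion apply to the point x, -y, -z); pixel columns grow to the right and rows downward; lengths in m; the calibration is good to about 2 mm. A picture is of the moment at which its call begins: read the wrist's pose just before it. camera_model takes no time and is no camera call; for the wrist camera it gives the pose at the moment of the call.
- robot.sign_off(): hands the job in; it is judged then, once.
The state is a dict: "time": time; "joint_positions": joint angles; "dq": joint speeds; "effort": joint torques, N m; "ee_pos": TCP position; "orientation": TCP orientation; "contact_force": force on the tool from outside, world axes, zero at the start; "moment": the same for the moment, N m; "finger_gap": finger opening in m; "grasp_force": force on a finger pad.
Only numpy, scipy, OpenCV 4.12 (cv2) and the standard library are available. Lean on these libraries where they do the work, as an engineer would, in place of code of your own. Each camera call takes 0.05 s, during which the arm holds its last target. There are 200 camera calls.

## Task

The next panel will rest against the yellow-capped bench dogs only, so clear the blue ones out of its way: with your fingertips, gently press both blue-capped bench dogs down into the white board as far as they go, one after the other in either order, then take your hand clear. Leave the three yellow-capped dogs standing as they are, do not pull any dog up, and do not disturb the clamp, bowl, straightedge or caul.

Things in the scene. Friction and masses are not known exactly. Their poses are not given: they have to be found in the camera images.
- board: white HDPE cutting board, fixed to the bench, 360 (its x) x 620 (its y) x 18 mm thick; origin at the centre of its underside, which lies on the bench, so its top is 18 mm above the origin. Flat except for the five bench dogs
- blue1_top (a point): centre of the flat top of one blue-capped bench dog: an upright aluminium pin 18 mm in diameter with a blue cap 30 mm across and 6 mm thick, in a dark 38 mm ring in the board. At the start the top stands 14 to 18 mm above the board (2 mm above it when fully down, on a hard stop). z up
- blue1 (a joint): how far that blue-capped dog is pushed down, m: 0 to 0.004 at the start, 0.016 fully down (hard stop), negative if pulled up. Friction of about 4 N holds it wherever it is left; no spring
- blue2_top (a point): centre of the flat top of one blue-capped bench dog: an upright aluminium pin 18 mm in diameter with a blue cap 30 mm across and 6 mm thick, in a dark 38 mm ring in the board. At the start the top stands 14 to 18 mm above the board (2 mm above it when fully down, on a hard stop). z up
- blue2 (a joint): how far that blue-capped dog is pushed down, m: 0 to 0.004 at the start, 0.016 fully down (hard stop), negative if pulled up. Friction of about 4 N holds it wherever it is left; no spring
- yellow1_top (a point): centre of the flat top of one yellow-capped bench dog: an upright aluminium pin 18 mm in diameter with a yellow cap 30 mm across and 6 mm thick, in a dark 38 mm ring in the board. At the start the top stands 14 to 18 mm above the board (2 mm above it when fully down, on a hard stop). z up
- yellow1 (a joint): how far that yellow-capped dog is pushed down, m: 0 to 0.004 at the start, 0.016 fully down (hard stop), negative if pulled up. Friction of about 4 N holds it wherever it is left; no spring
- yellow2_top (a point): centre of the flat top of one yellow-capped bench dog: an upright aluminium pin 18 mm in diameter with a yellow cap 30 mm across and 6 mm thick, in a dark 38 mm ring in the board. At the start the top stands 14 to 18 mm above the board (2 mm above it when fully down, on a hard stop). z up
- yellow2 (a joint): how far that yellow-capped dog is pushed down, m: 0 to 0.004 at the start, 0.016 fully down (hard stop), negative if pulled up. Friction of about 4 N holds it wherever it is left; no spring
- yellow3_top (a point): centre of the flat top of one yellow-capped bench dog: an upright aluminium pin 18 mm in diameter with a yellow cap 30 mm across and 6 mm thick, in a dark 38 mm ring in the board. At the start the top stands 14 to 18 mm above the board (2 mm above it when fully down, on a hard stop). z up
- yellow3 (a joint): how far that yellow-capped dog is pushed down, m: 0 to 0.004 at the start, 0.016 fully down (hard stop), negative if pulled up. Friction of about 4 N holds it wherever it is left; no spring
- clamp: loose red plastic bar clamp lying flat on the left part of the board, 240 (its x) x about 86 (its y) x 26 mm high; origin under the middle of its steel bar. To be left alone
- bowl: loose stainless steel bowl on the right part of the board, 110 mm across, 45 mm high; origin at the centre of its underside. To be left alone
- straightedge: loose aluminium straightedge lying near the board's far edge, 32 (its x) x 300 (its y) x 5 mm; origin at the centre of its underside. To be left alone
- caul: loose wooden caul lying near the board's near edge, 32 (its x) x 260 (its y) x 30 mm high; origin at the centre of its underside. To be left alone

How it is judged:
By the outcome, as a careful person would: the job done as asked, in the order asked, and still so for the second after the job is handed in, with the robot touching nothing.
It also fails if it takes over 40 s, if anything falls off the work surface, if the arm or the gripper's body presses on something with over 40 N, if the wrist force passes 120 N, or if a joint passes its speed limit or range.

## Working session

There is one attempt and no reset: what is moved stays moved. The work goes in short steps, Python scripts to look and compute and a tool call to move; the robot and the scene stay as the last step left them, time stands still between calls to the robot, and variables do not carry over. Pictures are saved under pics/ and viewed, at most 10 in all, crops included, and the job is handed in when it is done.

Besides the shell and the picture viewer there is one more tool, called after "Call:" by a JSON object that holds its "api" and its "payload", one argument or row to a line. send_rows: Moves the arm, as the interface text tells. Its arguments: {"type":"object","properties":{"series":{"type":"array","items":{"type":"array","items":{"type":"number"}}},"claw":{"type":"number"},"grip_force":{"type":"number"}},"required":["series"]}

```bash
mkdir -p pics; cat > h.py <<'E'
import numpy as np, cv2
from plant import robot, viewer
def snap(n,f):
    m=viewer.camera_model(n); p,d=viewer.read_camera(n)
    cv2.imwrite(f'pics/{f}.png',p[:,:,::-1]); np.savez(f'pics/{f}.npz',p=p,d=d,**m); return p,d,m
def ray(m,u,v,h=384):
    f=h/2/np.tan(np.radians(float(m['fovy']))/2)
    K=np.array([[f,0,float(m['cx'])],[0,f,float(m['cy'])],[0,0,1.]])
    q=cv2.undistortPoints(np.array([[[u,v]]],float),K,np.array([float(m['k1']),0,0,0]))[0,0]
    return np.array([q[0],-q[1],-1.])
def pt(m,d,u,v):
    P=np.array(m['pose']); w=ray(m,u,v)*d; return P[:3,:3]@w+P[:3,3]
def onz(m,u,v,z):
    P=np.array(m['pose']); w=P[:3,:3]@ray(m,u,v); return P[:3,3]+w*(z-P[2,3])/w[2]
E
python3 - <<'E'
from h import *
a=snap('scene','s0')[0];b=snap('top','t0')[0]
print(robot.sense())
for n in('scene','top'):print(viewer.camera_model(n))
E
```

```text
{'time': 0.1, 'joint_positions': array([ 1.21702641e+00,  3.20218315e-01,  1.56553437e+00, -8.57854067e-06,
        1.25738694e+00, -1.99811633e-02]), 'dq': array([ 0.00096287, -0.00176068, -0.00222971,  0.0003063 ,  0.00206858,
        0.00173858]), 'effort': array([-3.43269330e-04, -4.13332629e+01, -2.32511812e+01,  7.28770229e-02,
        4.21249657e-02, -7.64107676e-05]), 'ee_pos': array([0.18822366, 0.54285486, 0.21321869]), 'orientation': array([ 1.66119327e-01,  9.86105355e-01, -7.60775671e-04, -1.39697206e-04]), 'contact_force': array([-0.3674761 , -0.46963318, -0.37505787]), 'moment': array([-0.01077513, -0.01946912,  0.0259687 ]), 'grasp_force': 0.0, 'finger_gap': 0.09104690501414328}
{'fovy': 43.406306800556465, 'cx': 255.90568059463868, 'cy': 183.09845543030144, 'k1': -0.17805091471658346, 'pose': array([[ 0.40406005, -0.52382921,  0.74989228,  1.22659279],
       [ 0.91471778,  0.23602927, -0.32799629, -0.25498158],
       [-0.00518249,  0.81847   ,  0.5745259 ,  0.55974381],
       [ 0.        ,  0.        ,  0.        ,  1.        ]])}
{'fovy': 50.76639114314722, 'cx': 256.13762563761685, 'cy': 189.6901190990591, 'k1': -0.07526295309581685, 'pose': array([[-0.02561682,  0.99290235, -0.11614088,  0.4735278 ],
       [-0.99960215, -0.02681329, -0.00875105,  0.02535472],
       [-0.01180306,  0.1158705 ,  0.9931942 ,  0.84085002],
       [ 0.        ,  0.        ,  0.        ,  1.        ]])}
```

View pics/s0.png

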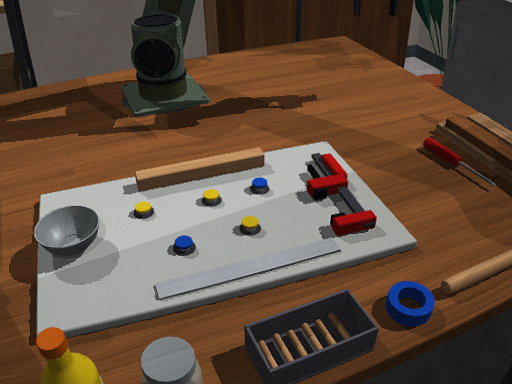

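View pics/t0.png

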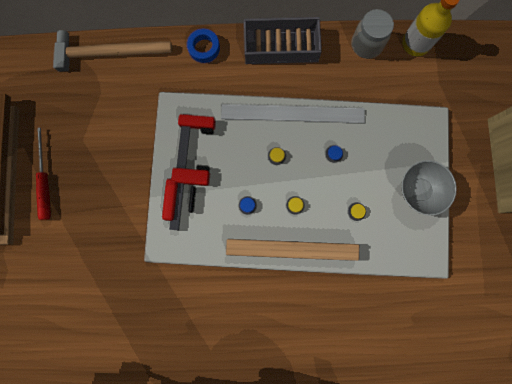

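Top view: blue dogs at about (248,205) and (335,153). Yellow dogs are at (277,156), (295,205) and (358,211). In the scene view the blues are at (260,185) and (184,244). Next I triangulate the cap centroids.

```bash
cat > m.py <<'E'
from h import *
def caps(f,seeds):
    z=np.load(f'pics/{f}.npz'); p=z['p']; hsv=cv2.cvtColor(p,cv2.COLOR_RGB2HSV); out=[]
    for c,u,v in seeds:
        lo,hi=((105,120,70),(125,255,255)) if c=='b' else ((22,120,100),(35,255,255))
        k=cv2.inRange(hsv,lo,hi); n,l,s,ce=cv2.connectedComponentsWithStats(k)
        i=1+np.argmin(np.hypot(*(ce[1:]-[u,v]).T)); out.append((*ce[i],s[i,4],np.median(z['d'][l==i])))
    return z,out
E
python3 - <<'E'
from m import *
T=[('b',248,205),('b',335,153),('y',277,156),('y',295,205),('y',358,211)]
S=[('b',260,185),('b',184,244),('y',250,225),('y',211,197),('y',144,209)]
a,A=caps('t0',T); b,B=caps('s0',S)
for x,y in zip(A,B):
    Pa,Pb=a['pose'],b['pose']; ra=Pa[:3,:3]@ray(a,*x[:2]); rb=Pb[:3,:3]@ray(b,*y[:2])
    t=np.linalg.lstsq(np.c_[ra,-rb],Pb[:3,3]-Pa[:3,3],rcond=None)[0]
    p,q=Pa[:3,3]+ra*t[0],Pb[:3,3]+rb*t[1]
    print(np.round((p+q)/2,4),'gap',np.round(np.linalg.norm(p-q),4),'topdepth',np.round(pt(a,x[3],*x[:2]),4),'sc',np.round(pt(b,y[3],*y[:2]),4),np.round(x[:3]),np.round(y[:3]))
for u,v in [(200,100),(300,180),(210,250),(440,260),(248,225),(335,175)]: print(np.round(pt(a,a['d'][v,u],u,v),4))
E
```

```text
[0.5389 0.0524 0.0333] gap 0.0016 topdepth [0.5384 0.0516 0.035 ] sc [0.5418 0.0519 0.0354] [247. 205. 183.] [259. 182. 117.]
[ 0.6404 -0.1291  0.0317] gap 0.0009 topdepth [ 0.64   -0.1293  0.033 ] sc [ 0.6435 -0.1294  0.0343] [335. 152. 171.] [183. 241. 178.]
[ 0.639  -0.0103  0.0335] gap 0.0009 topdepth [ 0.6386 -0.0107  0.0348] sc [ 0.6405 -0.0105  0.0348] [277. 154. 166.] [250. 221. 149.]
[ 0.5365 -0.0444  0.0329] gap 0.0008 topdepth [ 0.5363 -0.0448  0.0338] sc [ 0.5383 -0.0446  0.0342] [295. 204. 176.] [211. 194. 124.]
[ 0.5203 -0.1698  0.0315] gap 0.0007 topdepth [ 0.5202 -0.1699  0.0326] sc [ 0.5236 -0.1699  0.0338] [358. 211. 174.] [143. 207. 135.]
[0.7634 0.1462 0.0197]
[ 0.5871 -0.0578  0.0194]
[0.4496 0.129  0.0177]
[ 0.4157 -0.3382  0.0162]
[0.498  0.0509 0.0203]
[ 0.596  -0.1306  0.0168]
```

Points agree between the two views and with depth. The tops are 14–15 mm above the board (blue1 at 0.539, 0.052; blue2 at 0.640, -0.129). I'll move above blue1 with the claw shut.

Call:
{"api": "send_rows", "payload": {
  "series": [
    [-4.1,-2.9,0,0],
    [-4.1,-2.9,0,0],
    [-4.1,-2.9,0,0],
    [-4.1,-2.9,0,0],
    [-4.1,-2.9,0,0]
  ],
  "claw": 0,
  "grip_force": 10
}}

```text
time: 0.72
ee_pos: [0.3351, 0.3376, 0.2137]
orientation: [0.166, 0.986, -0.0, -0.0]
contact_force: [1.3, -0.0, -0.7]
finger_gap: 0.0439
grasp_force: 0.0
```

Call:
{"api": "send_rows", "payload": {
  "series": [
    [-4.1,-2.9,0,0],
    [-4.1,-2.9,0,0],
    [-4.1,-2.9,0,0],
    [-4.1,-2.9,0,0],
    [-4.1,-2.9,0,0]
  ]
}}

```text
time: 1.35
ee_pos: [0.4813, 0.1334, 0.2137]
orientation: [0.166, 0.986, 0.0, -0.0]
contact_force: [0.3, 0.2, -0.6]
finger_gap: 0.0005
grasp_force: 0.0
```

Call:
{"api": "send_rows", "payload": {
  "series": [
    [-4.1,-2.9,0,0],
    [-4.1,-2.9,0,0],
    [0,0,0,0],
    [0,0,0,0]
  ]
}}

```text
time: 1.85
ee_pos: [0.5386, 0.0535, 0.2134]
orientation: [0.166, 0.986, 0.0, -0.001]
contact_force: [0.1, 0.7, -0.3]
finger_gap: 0.0005
grasp_force: 0.0
```

```bash
cat > go.py <<'E'
import sys
from h import *
from scipy.spatial.transform import Rotation as R
s=robot.sense(); t=np.array([float(x) for x in sys.argv[1:4]])
print(s['time'],s['ee_pos'],s['contact_force'],s['finger_gap'],'cm:',np.round(R.from_quat(s['orientation']).inv().apply(t-s['ee_pos'])*100,2))
E
python3 go.py 0.539 0.052 0.06; python3 -c "
from h import *
snap('wrist','w0')"
```

```text
1.85 [0.53858316 0.05354895 0.21343146] [ 0.14697744  0.66124968 -0.25320465] 0.0005255021684873946 cm: [-0.12 -0.13 15.34]
```

View pics/w0.png

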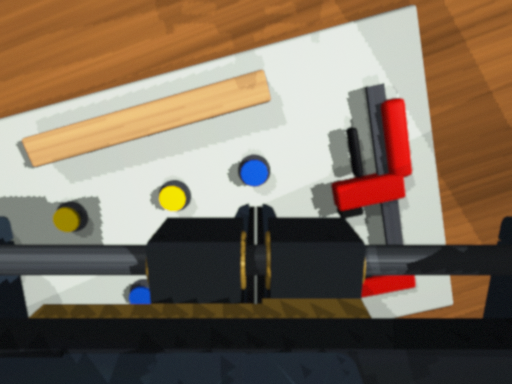

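The wrist view shows blue1's cap at (254,171), with the fingertips just below it in the picture. I'll check its position from the wrist calibration.

```bash
python3 - <<'E'
from m import *
z,o=caps('w0',[('b',254,171),('y',173,197)])
for x in o: print(np.round(x,1),onz(z,*x[:2],.034),pt(z,x[3],*x[:2]))
E
```

```text
[2.537e+02 1.721e+02 6.150e+02 4.000e-01] [0.53769573 0.05182279 0.034     ] [0.53749085 0.05189941 0.03512624]
[1.720e+02 1.977e+02 5.750e+02 4.000e-01] [ 0.5352335  -0.04422461  0.034     ] [ 0.53523549 -0.0442285   0.03398863]
```

Call:
{"api": "send_rows", "payload": {
  "series": [
    [-0.1,-0.1,4,0],
    [0,0,4,0],
    [0,0,4,0],
    [0,0,2.5,0],
    [0,0,0,0]
  ]
}}

```text
time: 2.52
ee_pos: [0.5377, 0.0531, 0.0675]
orientation: [0.165, 0.986, -0.0, -0.002]
contact_force: [0.6, 0.3, -0.0]
finger_gap: 0.0005
grasp_force: 0.0
```

Call:
{"api": "send_rows", "payload": {
  "series": [
    [0,-0.1,0.7,0],
    [0,0,0.7,0],
    [0,0,0.6,0],
    [0,0,0.5,0],
    [0,0,0.2,0]
  ]
}}

```text
time: 3.15
ee_pos: [0.5394, 0.051, 0.0416]
orientation: [0.166, 0.986, -0.0, -0.0]
contact_force: [-0.0, 0.5, 0.6]
finger_gap: 0.0004
grasp_force: 0.0
```

Call:
{"api": "send_rows", "payload": {
  "series": [
    [0,0,0.2,0],
    [0,0,0.2,0],
    [0,0,0.2,0],
    [0,0,0.2,0],
    [0,0,0.2,0]
  ]
}}

```text
time: 3.78
ee_pos: [0.5396, 0.0511, 0.0322]
orientation: [0.166, 0.986, 0.0, 0.0]
contact_force: [-1.8, -0.1, 3.4]
finger_gap: 0.0008
grasp_force: 1.8
```

Contact at about 4 N, so I'm continuing down slowly.

Call:
{"api": "send_rows", "payload": {
  "series": [
    [0,0,0.2,0],
    [0,0,0.2,0],
    [0,0,0.2,0],
    [0,0,0.1,0],
    [0,0,0.1,0]
  ]
}}

```text
time: 4.4
ee_pos: [0.5396, 0.0511, 0.0239]
orientation: [0.166, 0.986, 0.0, 0.0]
contact_force: [-0.3, -0.2, 3.4]
finger_gap: 0.0002
grasp_force: 1.7
```

Call:
{"api": "send_rows", "payload": {
  "series": [
    [0,0,0.1,0],
    [0,0,0.1,0],
    [0,0,0.1,0]
  ]
}}

```text
time: 4.78
ee_pos: [0.5396, 0.0511, 0.0209]
orientation: [0.166, 0.986, 0.0, 0.0]
contact_force: [-0.6, -1.3, 3.8]
finger_gap: 0.0005
grasp_force: 1.7
```

Call:
{"api": "send_rows", "payload": {
  "series": [
    [0,0,0.05,0],
    [0,0,0.05,0]
  ]
}}

```text
time: 5.03
ee_pos: [0.5396, 0.0511, 0.0203]
orientation: [0.166, 0.986, 0.0, 0.0]
contact_force: [-1.1, 0.5, 9.2]
finger_gap: 0.0004
grasp_force: 4.2
```

Call:
{"api": "send_rows", "payload": {
  "series": [
    [0,0,0.05,0],
    [0,0,0,0]
  ]
}}

```text
time: 5.28
ee_pos: [0.5396, 0.0511, 0.0202]
orientation: [0.166, 0.986, 0.0, 0.0]
contact_force: [-1.0, -0.8, 9.2]
finger_gap: 0.0006
grasp_force: 4.5
```

Call:
{"api": "send_rows", "payload": {
  "series": [
    [0,0,0.05,0],
    [0,0,0,0]
  ]
}}

```text
time: 5.52
ee_pos: [0.5397, 0.0511, 0.0202]
orientation: [0.166, 0.986, 0.0, 0.0]
contact_force: [-3.4, 0.3, 12.0]
finger_gap: 0.0006
grasp_force: 6.2
```

Call:
{"api": "send_rows", "payload": {
  "series": [
    [0,0,0.05,0],
    [0,0,0,0]
  ]
}}

```text
time: 5.78
ee_pos: [0.5396, 0.0511, 0.0201]
orientation: [0.166, 0.986, 0.0, 0.0]
contact_force: [-3.4, -0.1, 15.6]
finger_gap: 0.0005
grasp_force: 7.9
```

Force climbs with no further travel at z≈0.020, so blue1 is on its hard stop. I'll lift and go to blue2.

Call:
{"api": "send_rows", "payload": {
  "series": [
    [0,0,-0.5,0],
    [0,0,-1.5,0],
    [0,0,-4,0],
    [0,0,-4,0],
    [0,0,0,0]
  ]
}}

```text
time: 6.4
ee_pos: [0.5419, 0.0513, 0.1221]
orientation: [0.166, 0.986, 0.001, 0.004]
contact_force: [-0.2, -0.4, -0.0]
finger_gap: 0.0007
grasp_force: 0.0
```

```bash
python3 go.py 0.640 -0.129 0.12
```

```text
6.4 [0.54187507 0.05128062 0.12206107] [-0.17757596 -0.39927738 -0.03840925] 0.0007367622142433524 cm: [-15.18 -13.82   0.27]
```

Call:
{"api": "send_rows", "payload": {
  "series": [
    [-3.85,-3.45,0,0],
    [-3.85,-3.45,0,0],
    [-3.85,-3.45,0,0],
    [-3.85,-3.45,0,0],
    [0,0,0,0]
  ]
}}

```text
time: 7.02
ee_pos: [0.6405, -0.1328, 0.1168]
orientation: [0.168, 0.986, -0.0, -0.0]
contact_force: [-1.0, 1.3, -0.5]
finger_gap: 0.0006
grasp_force: 0.0
```

Call:
{"api": "send_rows", "payload": {
  "series": [
    [0,0,3,0],
    [0,0,2.5,0],
    [0,0,0,0],
    [0,0,0,0]
  ]
}}

```text
time: 7.52
ee_pos: [0.64, -0.1292, 0.0641]
orientation: [0.166, 0.986, 0.0, 0.0]
contact_force: [0.1, -0.4, 0.2]
finger_gap: 0.0006
grasp_force: 0.0
```

```bash
python3 go.py 0.640 -0.129 0.04; python3 - <<'E'
from m import *
snap('wrist','w1')
E
```

```text
7.525 [ 0.64000472 -0.12921193  0.06407059] [ 0.06953922 -0.39346959  0.17699086] 0.0005561638676371312 cm: [0.01 0.02 2.41]
```

View pics/w1.png

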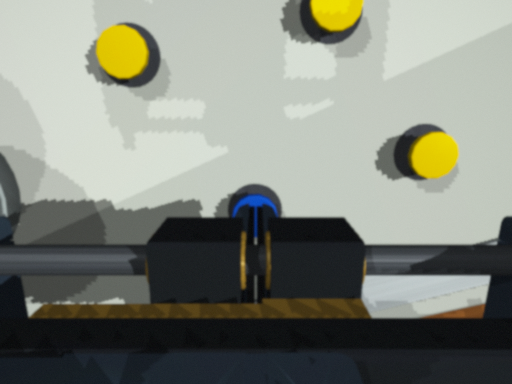

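The fingertips (about 255,205) are centred sideways over the blue2 cap at (255,208). The three yellow dogs, at (123,52), (336,5) and (434,155), are well clear. Descending.

Call:
{"api": "send_rows", "payload": {
  "series": [
    [0,0,0.7,0],
    [0,0,0.7,0],
    [0,0,0.6,0],
    [0,0,0.2,0],
    [0,0,0.2,0]
  ]
}}

```text
time: 8.2
ee_pos: [0.6398, -0.1298, 0.0393]
orientation: [0.166, 0.986, 0.0, 0.0]
contact_force: [0.1, -0.4, -0.2]
finger_gap: 0.0008
grasp_force: 0.0
```

Call:
{"api": "send_rows", "payload": {
  "series": [
    [0,0,0.2,0],
    [0,0,0.2,0],
    [0,0,0.2,0],
    [0,0,0.2,0],
    [0,0,0.2,0]
  ]
}}

```text
time: 8.82
ee_pos: [0.6399, -0.1298, 0.0298]
orientation: [0.166, 0.986, 0.0, 0.0]
contact_force: [-1.0, 0.5, 4.0]
finger_gap: 0.0005
grasp_force: 1.8
```

Call:
{"api": "send_rows", "payload": {
  "series": [
    [0,0,0.2,0],
    [0,0,0.2,0],
    [0,0,0.1,0],
    [0,0,0.1,0]
  ]
}}

```text
time: 9.32
ee_pos: [0.6399, -0.1298, 0.0234]
orientation: [0.166, 0.986, 0.0, 0.0]
contact_force: [-1.4, -0.3, 3.4]
finger_gap: 0.0004
grasp_force: 1.7
```

Call:
{"api": "send_rows", "payload": {
  "series": [
    [0,0,0.1,0],
    [0,0,0.1,0],
    [0,0,0.1,0],
    [0,0,0.05,0],
    [0,0,0,0]
  ]
}}

```text
time: 9.95
ee_pos: [0.6399, -0.1298, 0.0203]
orientation: [0.166, 0.986, 0.0, 0.0]
contact_force: [-1.2, 0.8, 5.8]
finger_gap: 0.0001
grasp_force: 2.6
```

Call:
{"api": "send_rows", "payload": {
  "series": [
    [0,0,0.05,0],
    [0,0,0,0]
  ]
}}

```text
time: 10.2
ee_pos: [0.6399, -0.1298, 0.0203]
orientation: [0.166, 0.986, 0.0, 0.0]
contact_force: [-2.4, 0.7, 7.5]
finger_gap: 0.0004
grasp_force: 3.8
```

Call:
{"api": "send_rows", "payload": {
  "series": [
    [0,0,0.05,0],
    [0,0,0,0]
  ]
}}

```text
time: 10.45
ee_pos: [0.6399, -0.1298, 0.0203]
orientation: [0.166, 0.986, 0.0, 0.0]
contact_force: [-3.0, 0.1, 10.0]
finger_gap: 0.0004
grasp_force: 5.0
```

Call:
{"api": "send_rows", "payload": {
  "series": [
    [0,0,0.1,0],
    [0,0,0,0]
  ]
}}

```text
time: 10.7
ee_pos: [0.6399, -0.1298, 0.0202]
orientation: [0.166, 0.986, 0.0, 0.0]
contact_force: [-4.7, 0.9, 14.9]
finger_gap: 0.0006
grasp_force: 7.4
```

Call:
{"api": "send_rows", "payload": {
  "series": [
    [0,0,-0.5,0],
    [0,0,-1.5,0],
    [0,0,-5,0],
    [0,0,-6,0],
    [0,0,-6,0]
  ]
}}

```text
time: 11.32
ee_pos: [0.6396, -0.1297, 0.21]
orientation: [0.166, 0.986, 0.0, 0.0]
contact_force: [1.5, 0.3, 0.2]
finger_gap: 0.0007
grasp_force: 0.0
```

Call:
{"api": "send_rows", "payload": {
  "series": [
    [4,4,0,0],
    [4,4,0,0],
    [4,4,0,0],
    [4,4,0,0],
    [4,4,0,0]
  ]
}}

```text
time: 11.95
ee_pos: [0.5155, 0.1262, 0.2084]
orientation: [0.166, 0.986, 0.0, 0.0]
contact_force: [-0.1, 0.3, 0.3]
finger_gap: 0.0006
grasp_force: 0.0
```

Call:
{"api": "send_rows", "payload": {
  "series": [
    [4,4,0,0],
    [4,4,0,0],
    [4,4,0,0],
    [4,4,0,0],
    [0,0,0,0]
  ]
}}

```text
time: 12.58
ee_pos: [0.416, 0.3313, 0.2082]
orientation: [0.163, 0.987, 0.001, -0.0]
contact_force: [-0.4, -0.0, -0.4]
finger_gap: 0.0007
grasp_force: 0.0
```

```bash
python3 - <<'E'
from m import *
a=snap('top','t1')[0];b=snap('scene','s1')[0]
cv2.imwrite('pics/both.png',np.vstack([cv2.resize(a[70:290,130:480],(700,300)),cv2.resize(b[130:340,20:430],(700,300))])[:,:,::-1])
T=[('b',248,205),('b',335,153),('y',277,156),('y',295,205),('y',358,211)]
S=[('b',260,185),('b',184,244),('y',250,225),('y',211,197),('y',144,209)]
for f,L in(('t',T),('s',S)):
    z0,A=caps(f+'0',L);z1,B=caps(f+'1',L)
    for x,y in zip(A,B): print(f,np.round(x,3),np.round(y,3),round(pt(z0,x[3],*x[:2])[2],4),round(pt(z1,y[3],*y[:2])[2],4))
E
```

```text
t [246.945 204.525 183.      0.808] [247.    205.    177.      0.823] 0.035 0.0199
t [334.719 152.409 171.      0.82 ] [333.72  153.536 168.      0.834] 0.033 0.0197
t [276.518 154.44  166.      0.819] [276.563 154.437 167.      0.82 ] 0.0348 0.0345
t [295.159 204.375 176.      0.808] [295.164 204.333 177.      0.808] 0.0338 0.034
t [357.736 210.701 174.      0.806] [357.777 210.691 175.      0.807] 0.0326 0.0325
s [259.47  182.068 117.      0.915] [259.322 187.909 121.      0.926] 0.0354 0.02
s [183.472 241.427 178.      0.78 ] [183.955 246.809 178.      0.789] 0.0343 0.0213
s [249.772 221.201 149.      0.821] [249.695 221.073 151.      0.821] 0.0348 0.0349
s [210.879 193.935 124.      0.887] [210.862 193.976 123.      0.887] 0.0342 0.0341
s [142.607 206.556 135.      0.857] [142.624 206.571 133.      0.857] 0.0338 0.0336
```

View pics/both.png

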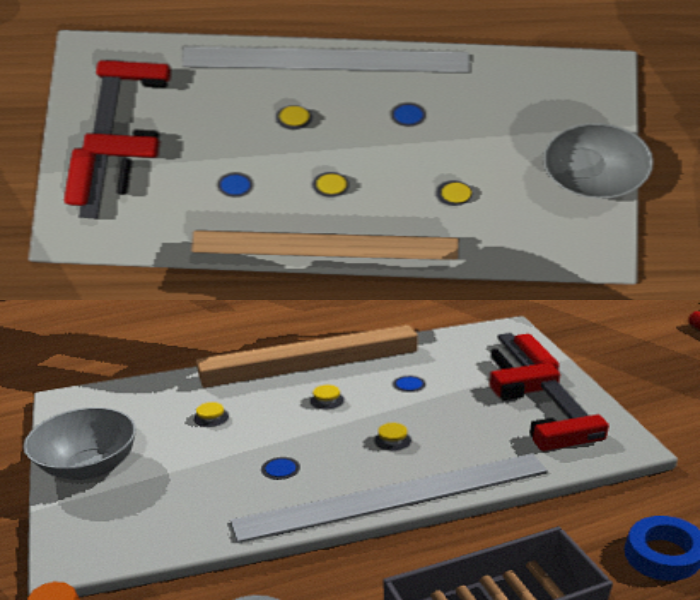

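Both blue caps (crop pixels 235,184 and 408,114) now sit nearly flush at z≈0.020. The yellow dogs haven't moved, the loose things look as they did before, and the hand is clear.

```bash
python3 -c "
from plant import robot
print(robot.sign_off())"
```

```text
the job is handed in; nothing more can be done
None
```

Both blue dogs are pressed down to their hard stops, the yellow dogs measured unmoved, the clamp, bowl, straightedge and caul look undisturbed, and the job was handed in with the hand clear at about 13 s.

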